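Couple the bean magnifier onto its ball stand

TASK

Swing the handle of the parked magnifier's coupler right up and back, grip the block by its flat sides and lower the coupler all the way down onto the ball of the stand so that the lens ends up over the stand's sample tray, and only then let go of it and press the handle fully down to lock it. Work by feel and gently: the ball's stem is only clamped finger-tight and must not be driven down or up in its clamp, and leave the bowls and the jar where they are.

Things in the scene. Friction and masses are not known exactly. Their poses are not given: they have to be found in the camera images.
- coupler_grip (a point): Centre of the loose magnifier's aluminium coupler block, between its two flat grip sides (hold it by these). Block: 68 mm long (own x), 52 mm over the flat sides (own y), 50 mm high; this point is 30 mm above its flat underside and 20 mm below its top. Own z up; own +x points to the free end of the lowered handle, own -x to the lens. 0.6 to 0.95 kg in all.
- socket (a point): Centre of the coupler block's flat underside, 30 mm below coupler_grip, same axes. A square socket 33 mm wide opens here for the 30 mm ball. Two jaws driven by the handle leave 20 mm when it is down (the ball cannot pass) and clear the ball from 1.6 rad. Home: underside flush on the stem's collar, felt as a firm stop. If it sits high the jaws meet the ball and the handle stops short.
- handle_bar (a point): Centre of the black cross bar at the handle's free end: a free-turning roller 12 mm thick and 34 mm long, along the coupler's y, 82 mm from the hinge. A steel strip 13 mm wide and 6 mm thick joins it to the hinge. Handle down: the bar is 56 mm from the block's centre on the side away from the lens, 27 mm above coupler_grip; the strip crosses the block's top 4 mm above it.
- hinge (a point): The handle's hinge on top of the coupler: 26 mm towards the lens from the block's centre, 27 mm above coupler_grip; the hinge axis is along the coupler's y. Hinge lugs 26 mm wide over all stand 15 mm up from the block's top.
- handle (a joint): Angle of the coupler's handle in rad: 0 fully down (locked, level), 1.57 upright, 2.6 the stop when swung up and right back over the lens arm. It turns stiffly (0.08 Nm, about 1 N at the bar) and stays where it is left. Beyond about 2.2 rad it leaves room above the block for a gripper.
- lens (a point): Centre of the round lens, 72 mm over its ring, 10 mm thick, fixed to the coupler 118 mm from the block's centre along its -x and level with coupler_grip.
- stand: The fixed stand: a grey base plate 240 x 110 x 10 mm, a steel clamp block (44 mm square, top at 40 mm) at one end and a shallow black sample tray, 95 mm square, at the other. Origin on the table plumb below the ball; own z up, own -x points to the tray, whose centre is 118 mm away.
- clamp (a point): Top of the stand's clamp block, 40 mm above the stand's origin. The steel stem rises here: a flat round collar 72 mm wide and 8 mm thick, and on it the 30 mm ball, its centre 22 mm and its top 37 mm above the collar's top. The stem's height differs each time and is not given: collar top 54 to 86 mm above the table. It slips in the clamp at about 38 N.
- rest: The fixed parking stand on which the magnifier starts: a grey round disc 72 mm in diameter on a column, its flat top 45 mm above the table, with a 12 mm peg standing 18 mm up from the middle of it into the coupler's socket, and beside it a small T-shaped prop (top 70 mm high) under the lens arm. Origin on the table at its axis, z up.
- bowl_a: White cupping bowl, 90 mm across and 55 mm high, a bystander. Origin at the centre of its underside.
- bowl_b: A second white cupping bowl, the same size, a bystander. Origin at the centre of its underside.
- bean_jar: Amber glass jar with a metal lid, 72 mm across and 110 mm high, a bystander. Origin at the centre of its underside.
Mind the look-alikes: they are no part of the job. Leave any blue or purple look-alike of the rest alone.

How it is judged:
By the outcome, as a careful person would: the job done as asked, in the order asked, and still so for the second after the job is handed in, with the robot touching nothing.
It also fails if it takes over 72 s, if anything falls off the work surface, if the arm or the gripper's body presses on something with over 40 N, if the wrist force passes 120 N, or if a joint passes its speed limit or range.

ROBOT

A 6-joint arm with a two-finger parallel gripper is mounted at the origin on the work surface. World frame = base frame: x ahead of the robot, y to its left, z up, the work surface at z = 0. Lengths are in m, angles in rad, forces in N, time in s.
With the tool pointing down it reaches from about 0.35 to 0.975 m from the base axis. Payload 7.1 kg.
Tool frame: the origin (TCP) lies midway between the tips of the shut fingers; the grasp point (between the pads) lies 19 mm behind it; z points along the fingers, x is the direction in which the jaws open and shut, and the axes are right-handed (so a half turn about z gives the same grasp; the last joint's range is limited). The gripper opens to 88 mm and grips with 3 to 60 N. Pads are 20 mm wide; open, the fingers measure 115 mm over their backs; the gripper's body (75 mm by 178 mm) begins 61 mm behind the grasp point.
Start: joints at [1.199, 0.423, 1.63, -0, 1.089, -0.019], TCP at [0.216, 0.587, 0.223] pointing down, gripper open.
Joint ranges: [-3, 3], [-0.9, 2.11], [0.09, 2.58], [-1.31, 4.45], [0.11, 2.69], [-2.54, 2.54]. Speed limits (rad/s): [2.39, 2.39, 3.01, 3.14, 3.14, 3.14].

INTERFACE

Orientations are given as a unit quaternion [w, x, y, z].
In Python, from station import move_pose, movel, movej, command_gripper, wait, inverse_kinematics, read_camera, camera_info, MotionError, job_done, get_time, get_joint_pos, get_qvel, get_effort, get_tcp_pos, get_ee_rot, get_ft_force, get_ft_torque, get_grip_width gives the robot as it stands. Calls block until the motion is done:
- move_pose(position, orientation): joint-space move of the TCP to a pose.
- movel(position, frame=None, v=0.15, until_force=None): straight line of the TCP; frame=None keeps the orientation; v is the mean speed in m/s. With until_force (N) it stops when the force on the tool has changed by that much, and returns True; else False.
- movej(angles): joint-space move.
- command_gripper(opening): opening from 0.0 (shut) to 1.0 (fully open); the grip force is fixed at half the most; returns when the fingers have stopped.
- wait(seconds).
- inverse_kinematics(position, orientation): joint angles nearest the present ones, or None.
- read_camera(name): name is "scene" or "top"; returns the picture (420x560x3 uint8, red, green, blue); there is no depth.
- camera_info(name): a dict with "intrinsics" (3x3 intrinsics, pixels), "dist" ([k1, k2, p1, p2, k3] as OpenCV has them; the pictures are not rectified), "T" (4x4, takes a point from camera to world coordinates). Camera axes: x right, y up, looking along -z (the intrinsics and any distortion apply to the point x, -y, -z); pixel columns grow to the right and rows downward; lengths in m; the calibration is good to about 2 mm. A picture is of the moment at which its call begins. camera_info takes no time and is no camera call.
A pose or a line that the arm cannot do raises MotionError and nothing moves.
- job_done(): hands the job in, once; it reports no verdict.
Readings, each from a call of its own:
- get_time(): time.
- get_joint_pos(): joint angles.
- get_qvel(): joint speeds.
- get_effort(): joint torques, N m.
- get_tcp_pos(): TCP position.
- get_ee_rot(): TCP orientation.
- get_ft_force(): force on the tool from outside, world axes, zero at the start.
- get_ft_torque(): the same for the moment, N m.
- get_grip_width(): opening from 0.0 (shut) to 1.0 (fully open).
Only numpy, scipy, OpenCV 4.12 (cv2) and the standard library are available. Lean on these libraries where they do the work, as an engineer would, in place of code of your own. Each camera call takes 0.05 s, during which the arm holds its last target.

## Working session

There is one attempt and no reset: what is moved stays moved. The work goes in short steps, each a Python script; the robot and the scene stay as the last script left them, time stands still between calls to the robot, and variables do not carry over. Pictures are saved under pics/ and viewed, and the job is handed in when it is done.

```bash
mkdir -p pics; ls; python3 - <<'E'
from station import *
import cv2,numpy as np
np.set_printoptions(precision=4,suppress=True)
for n in("scene","top"):
    im=read_camera(n); cv2.imwrite(f"pics/{n}0.png",im[:,:,::-1])
    i=camera_info(n); print(i)
print(get_time(),get_tcp_pos(),get_ee_rot(),get_ft_force())
E
```

```text
pics
{'intrinsics': array([[413.6021,   0.    , 267.9888],
       [  0.    , 413.6021, 208.206 ],
       [  0.    ,   0.    ,   1.    ]]), 'dist': array([-0.0255,  0.    ,  0.    ,  0.    ,  0.    ]), 'T': array([[ 0.5594, -0.5944,  0.5778,  1.0777],
       [ 0.8289,  0.4015, -0.3895, -0.4195],
       [-0.0005,  0.6968,  0.7173,  0.7333],
       [ 0.    ,  0.    ,  0.    ,  1.    ]])}
{'intrinsics': array([[437.9963,   0.    , 284.1575],
       [  0.    , 437.9963, 215.114 ],
       [  0.    ,   0.    ,   1.    ]]), 'dist': array([-0.06,  0.  ,  0.  ,  0.  ,  0.  ]), 'T': array([[-0.025 ,  0.9897, -0.1409,  0.439 ],
       [-0.9997, -0.0252,  0.0007, -0.0707],
       [-0.0029,  0.1409,  0.99  ,  1.0249],
       [ 0.    ,  0.    ,  0.    ,  1.    ]])}
0.1 [0.2157 0.586  0.222 ] [ 0.0004  0.8202  0.5721 -0.0006] [-0.0799  0.3284 -0.1928]
```

View pics/scene0.png

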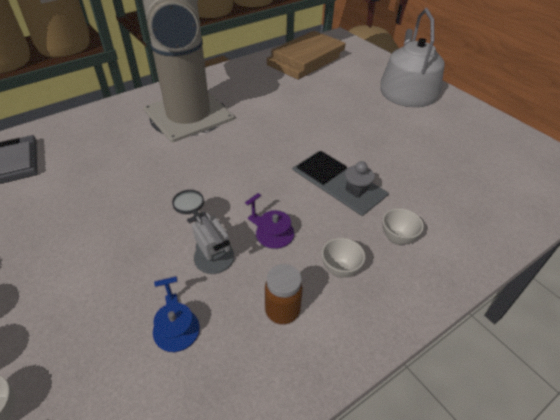

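View pics/top0.png

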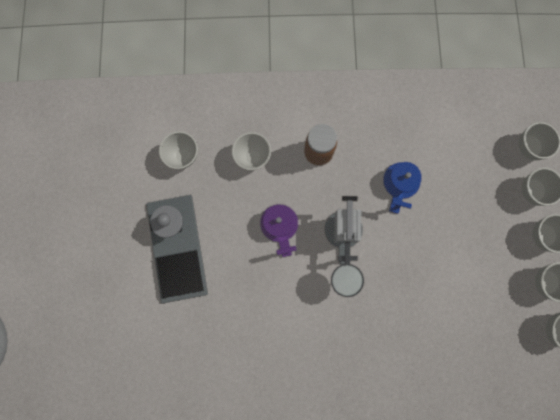

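```bash
python3 - <<'E'
import cv2
t=cv2.imread("pics/top0.png"); s=cv2.imread("pics/scene0.png")
a=cv2.resize(t[180:310,130:220],None,fx=4.4,fy=4.4,interpolation=cv2.INTER_CUBIC)
b=cv2.resize(t[180:310,310:400],None,fx=4.4,fy=4.4,interpolation=cv2.INTER_CUBIC)
cv2.imwrite("pics/z1.png",cv2.hconcat([a,b]))
a=cv2.resize(s[140:220,285:395],None,fx=3.6,fy=3.6,interpolation=cv2.INTER_CUBIC)
b=cv2.resize(s[185:275,160:270],None,fx=3.6,fy=3.2,interpolation=cv2.INTER_CUBIC)
cv2.imwrite("pics/z2.png",cv2.hconcat([a,b]))
E
```

```text
(no output)
```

View pics/z1.png

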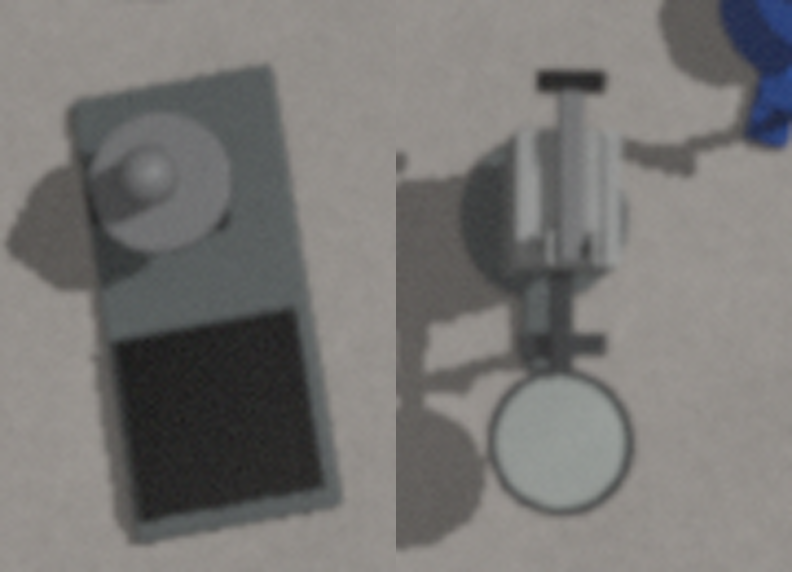

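View pics/z2.png

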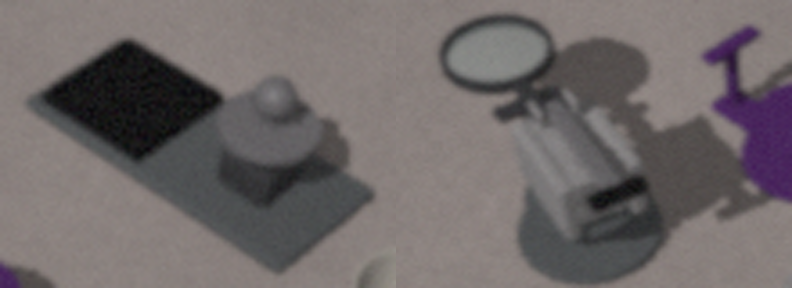

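```bash
cat > vis.py <<'E'
import cv2,numpy as np
from station import *
def ray(n,uv):
    i=camera_info(n);T=i["T"]
    p=cv2.undistortPoints(np.array(uv,float).reshape(-1,1,2),i["intrinsics"],i["dist"]).reshape(-1,2)
    d=np.c_[p[:,0],-p[:,1],-np.ones(len(p))]@T[:3,:3].T
    return T[:3,3],d
def plane(n,uv,z):
    o,d=ray(n,uv); return o+d*((z-o[2])/d[:,2])[:,None]
def tri(uvt,uvs):
    o1,d1=ray("top",uvt);o2,d2=ray("scene",uvs);d1=d1[0];d2=d2[0]
    A=np.c_[d1,-d2];s=np.linalg.lstsq(A,o2-o1,rcond=None)[0]
    a=o1+d1*s[0];b=o2+d2*s[1];return (a+b)/2,np.linalg.norm(a-b)
def proj(n,P):
    i=camera_info(n);T=i["T"];q=(np.array(P,float).reshape(-1,3)-T[:3,3])@T[:3,:3]
    q=q*[1,-1,-1];return cv2.projectPoints(q,np.zeros(3),np.zeros(3),i["intrinsics"],i["dist"])[0].reshape(-1,2)
E
python3 - <<'E'
from vis import *
np.set_printoptions(precision=4,suppress=True)
t=cv2.imread("pics/top0.png"); s=cv2.imread("pics/scene0.png")
def blob(im,mask,roi):
    x0,y0,x1,y1=roi;m=np.zeros(mask.shape,np.uint8);m[y0:y1,x0:x1]=mask[y0:y1,x0:x1]*255
    c,_=cv2.findContours(m,cv2.RETR_EXTERNAL,cv2.CHAIN_APPROX_NONE);c=max(c,key=cv2.contourArea)
    return c
gt=t.astype(int);gs=s.astype(int)
lt=blob(t,(gt[:,:,1]>140)&(gt[:,:,1]-gt[:,:,2]>4),(325,258,370,302))
ls=blob(s,(gs[:,:,1]>100)&(gs[:,:,1]-gs[:,:,2]>3),(165,185,212,218))
lt_,ls_=cv2.fitEllipse(lt),cv2.fitEllipse(ls);print("lens",lt_,ls_,tri(lt_[0],ls_[0]))
bt=blob(t,gt.max(2)<60,(335,190,365,207)); bs=blob(s,gs.max(2)<40,(205,230,235,260))
bt_,bs_=cv2.minAreaRect(bt),cv2.minAreaRect(bs);print("bar",bt_,bs_,tri(bt_[0],bs_[0]))
tt=blob(t,gt.max(2)<55,(150,240,215,305));ts=blob(s,gs.max(2)<45,(290,145,350,190))
for n,c in(("top",tt),("scene",ts)):
    r=cv2.minAreaRect(c); hull=cv2.convexHull(c)
    q=cv2.approxPolyN(hull,4,ensure_convex=True).reshape(-1,2).astype(float)
    M=cv2.moments(c);ct=(M['m10']/M['m00'],M['m01']/M['m00'])
    print("tray",n,q.tolist()); P=plane(n,q,0.012);print(P[:,:2],P.mean(0),plane(n,[ct],0.012))
    for k in range(4):
        e=P[(k+1)%4]-P[k];print(np.linalg.norm(e),np.degrees(np.arctan2(e[1],e[0])))
print("ball",tri((164.1,219.1),(361.9,167.5)))
E
```

```text
Traceback (most recent call last):
cv2.error: OpenCV(4.12.0) /io/opencv/modules/imgproc/src/shapedescr.cpp:361: error: (-201:Incorrect size of input array) There should be at least 5 points to fit the ellipse in function 'fitEllipseNoDirect'
```

```bash
python3 - <<'E'
import cv2
t=cv2.imread("pics/top0.png"); s=cv2.imread("pics/scene0.png")
print(t[280,347],t[280,300],s[201,188],s[201,160],t[198,350],s[245,221],t[275,180],s[166,320],t[240,210])
print(t[219,156:180].max(1),t[205:232,164].max(1)); print(s[155:190,362].max(1),s[167,345:380].max(1))
E
```

```text
[150 154 149] [ 95  97 100] [133 136 135] [122 126 134] [48 46 45] [23 25 24] [43 40 43] [27 26 29] [139 143 148]
[ 71  75  89  97 106 114 120 128 131 135 127 120 115 109 109 114 113 112
 115 115 114 116 114 115] [ 99 109 112 114 111 111 111 107 103 106 115 119 124 132 131 125 118 109
 103  95  87  89 101 110 114 112 113]
[138 135 136 137 134 128 112 103 104 110 113 115 113 109 102  95  85  71
  69  76  91  96  98  99  97 102  99  98 103  94  79  57  47  43  39] [ 27  56 101 111 106 106 100 100 101  94  91  99 106 113 119 125 123 113
 106 100  93  83  89 110 123 133 133 137 139 135 136 137 138 138 137]
```

```bash
cat > meas.py <<'E'
from vis import *
np.set_printoptions(precision=4,suppress=True)
def blob(mask,roi):
    x0,y0,x1,y1=roi;m=np.zeros(mask.shape,np.uint8);m[y0:y1,x0:x1]=mask[y0:y1,x0:x1]*255
    c,_=cv2.findContours(m,cv2.RETR_EXTERNAL,cv2.CHAIN_APPROX_NONE);return max(c,key=cv2.contourArea)
def lens(t,s,rt,rs):
    gt=cv2.GaussianBlur(t,(3,3),0).astype(int);gs=cv2.GaussianBlur(s,(3,3),0).astype(int)
    a=cv2.fitEllipse(cv2.convexHull(blob((gt[:,:,1]>125)&(gt[:,:,1]-gt[:,:,2]>=1),rt)))
    b=cv2.fitEllipse(cv2.convexHull(blob((gs[:,:,1]>100)&(gs[:,:,1]-gs[:,:,2]>=-2),rs)))
    return a,b,tri(a[0],b[0])
E
python3 - <<'E'
from meas import *
t=cv2.imread("pics/top0.png"); s=cv2.imread("pics/scene0.png");gt=t.astype(int);gs=s.astype(int)
print("lens",lens(t,s,(325,258,370,302),(168,188,209,215)))
bt=blob(gt.max(2)<75,(335,190,365,207)); bs=blob(gs.max(2)<40,(205,230,235,260))
bt_,bs_=cv2.minAreaRect(bt),cv2.minAreaRect(bs);print("bar",bt_,bs_,tri(bt_[0],bs_[0]))
tt=blob(gt.max(2)<70,(150,240,215,305));ts=blob(gs.max(2)<55,(290,145,350,187))
for n,c in(("top",tt),("scene",ts)):
    q=cv2.approxPolyN(cv2.convexHull(c),4,ensure_convex=True).reshape(-1,2).astype(float)
    print("tray",n,q.tolist()); P=plane(n,q,0.014);print(P.mean(0))
    for k in range(4):
        e=P[(k+1)%4]-P[k];print(np.linalg.norm(e),np.degrees(np.arctan2(e[1],e[0])))
print("ball",tri((164.1,219.1),(361.9,167.5)))
E
```

```text
lens (((346.999267578125, 280.0674743652344), (28.1300048828125, 28.55430793762207), 154.97586059570312), ((187.5524444580078, 201.26083374023438), (16.535972595214844, 27.346662521362305), 78.73055267333984), (array([ 0.43  , -0.2019,  0.0778]), np.float64(0.0013703121419897414)))
bar ((349.0198059082031, 198.30197143554688), (14.030025482177734, 3.9801487922668457), 5.710592269897461) ((221.4000244140625, 244.80001831054688), (4.4721360206604, 15.205260276794434), 63.43495178222656) (array([ 0.6029, -0.2101,  0.1051]), np.float64(0.0014669572584501453))
tray top [[203.0, 290.0], [161.0, 299.0], [154.0, 257.0], [197.0, 249.0]]
[0.4531 0.1744 0.014 ]
0.09838303648110415 100.79870649642595
0.09782542071517211 10.198411801778773
0.10147830167564478 -80.79323909223389
0.0950884857163677 -171.6610691909211
tray scene [[348.0, 167.0], [323.0, 185.0], [295.0, 167.0], [320.0, 150.0]]
[0.4503 0.1768 0.014 ]
0.1027331024072018 -80.0167524350283
0.09894104434451755 -170.11636415093082
0.10430480122455055 101.04313636262336
0.10088503578760165 9.003025648855662
ball (array([0.5715, 0.1909, 0.0894]), np.float64(0.004898741518958834))
```

```bash
python3 - <<'E'
from meas import *
q=(np.array([[70,103],[130,543],[270,65],[342,503]])+.5)/4.4-.5+[130,180]
P=plane("top",q,0.010);print("plate",P[:,:2])
for a,b in((0,1),(2,3),(0,2),(1,3)):
    e=P[b]-P[a];print(np.linalg.norm(e),np.degrees(np.arctan2(e[1],e[0])))
print("plate centre",P.mean(0))
bt=(163.7,218.7)
for z in (.076,.085,.09,.1,.108):print(z,plane("top",[bt],z)[0][:2],plane("scene",[(361.5,167.1)],z)[0][:2]+[.0028,-.0024], "collar",plane("top",[(166.0,221.0)],z-.024)[0][:2],plane("scene",[(270/3.6-.36+285,128/3.6-.36+140)],z-.024)[0][:2]+[.0028,-.0024])
print("bar",plane("top",[(349.5,198)],.102),plane("scene",[(221.2,244.9)],.102),"lens",plane("top",[(347.2,280)],.075),plane("scene",[(187.8,201.3)],.075))
E
```

```text
plate [[0.6206 0.2558]
 [0.3871 0.2203]
 [0.6385 0.1476]
 [0.4055 0.1091]]
0.23624349340230633 -171.35407677686214
0.23616053504444662 -170.62205061339455
0.10967915161326487 -80.62799771246013
0.11269739093355316 -80.5954646808682
plate centre [0.5129 0.1832 0.01  ]
0.076 [0.5728 0.1934] [0.5629 0.204 ] collar [0.5708 0.1948] [0.5645 0.2015]
0.085 [0.5715 0.1909] [0.57   0.1955] collar [0.5696 0.1923] [0.5713 0.1933]
0.09 [0.5708 0.1895] [0.5739 0.1907] collar [0.5689 0.191 ] [0.5751 0.1887]
0.1 [0.5694 0.1867] [0.5818 0.1812] collar [0.5676 0.1883] [0.5827 0.1796]
0.108 [0.5683 0.1845] [0.5881 0.1736] collar [0.5665 0.1861] [0.5887 0.1722]
bar [[ 0.6038 -0.2122  0.102 ]] [[ 0.601  -0.2088  0.102 ]] lens [[ 0.4298 -0.2034  0.075 ]] [[ 0.428 -0.2    0.075]]
```

```bash
cat > rob.py <<'E'
from meas import *
from scipy.spatial.transform import Rotation as Rn
def quat(yaw,flip=False):
    # tool z down, tool x along the object's y (object yaw given)
    y=np.array([-np.sin(yaw),np.cos(yaw),0]); x=-y if flip else y
    z=np.array([0,0,-1.]); q=Rn.from_matrix(np.c_[x,np.cross(z,x),z]).as_quat()
    return np.array([q[3],q[0],q[1],q[2]])
def snap(tag):
    for n in("scene","top"): cv2.imwrite(f"pics/{n}_{tag}.png",read_camera(n)[:,:,::-1])
CY=np.radians(-2.9); CC=np.array([.5463,-.2078,.075]); CX=np.array([np.cos(CY),np.sin(CY),0])
SY=np.radians(9.2); SB=np.array([.5695,.1930])
def bar(th): return CC-.026*CX+np.array([0,0,.027])+.082*(np.cos(th)*CX+np.array([0,0,np.sin(th)]))
G=np.array([0,0,.019])
def st(m=""): print(m,"t",round(get_time(),2),"tcp",np.array(get_tcp_pos()),"F",np.array(get_ft_force()),"M",np.array(get_ft_torque()),"w",round(get_grip_width(),4),flush=True)
E
python3 - <<'E'
from rob import *
for f in(0,1):
    p=bar(0)-G; p[2]=.2
    print(f,inverse_kinematics(p,quat(CY,f)),inverse_kinematics(np.r_[SB,.2],quat(SY,f)), inverse_kinematics(bar(2.45)-G,quat(CY,f)))
E
```

```text
0 [-0.3551  0.467   1.617  -0.      1.0576 -1.8753] [ 0.307   0.415   1.7018 -0.      1.0247 -1.4244] [-0.4421  0.3719  1.9651 -0.      0.8046 -1.9623]
1 [-0.3551  0.467   1.617  -0.      1.0576  1.2663] [ 0.307   0.415   1.7018 -0.      1.0247  1.7172] [-0.4421  0.3719  1.9651 -0.      0.8046  1.1793]
```

```bash
python3 - <<'E'
from rob import *
q=quat(CY,1)
p=bar(0)-G
move_pose(p+[0,0,.1],q); command_gripper(.62); st("above")
snap("a")
print(movel(p,v=.12,until_force=6)); st("at bar")
snap("b")
E
python3 - <<'E'
import cv2
for k in "ab":
    t=cv2.imread(f"pics/top_{k}.png");s=cv2.imread(f"pics/scene_{k}.png")
    cv2.imwrite(f"pics/z_{k}.png",cv2.hconcat([cv2.resize(t[120:320,260:440],(400,444)),cv2.resize(s[170:320,110:245],(400,444))]))
E
```

```text
above t 3.91 tcp [ 0.6022 -0.2107  0.183 ] F [0.6883 0.4422 0.5779] M [ 0.0267  0.1065 -0.028 ] w 0.6168
False
at bar t 4.99 tcp [ 0.6028 -0.2109  0.0837] F [0.326  0.4478 0.8112] M [-0.034   0.1886  0.0288] w 0.6197
```

View pics/z_b.png

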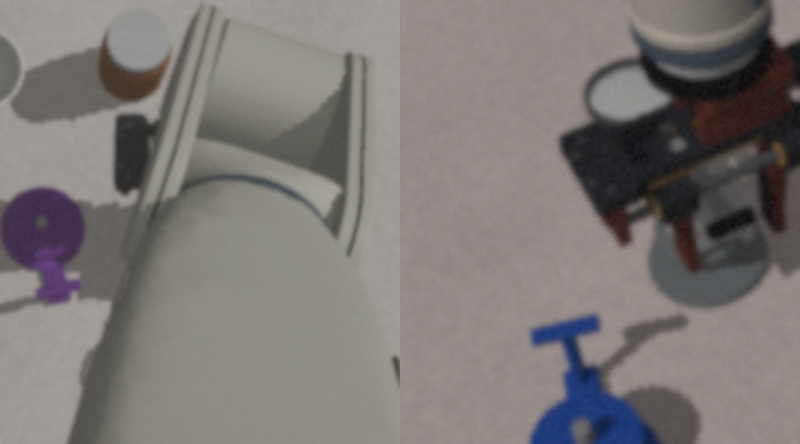

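```bash
python3 - <<'E'
from rob import *
command_gripper(.3); st("grip")
ok=True
for th in np.arange(.25,2.46,.2444):
    try: h=movel(bar(th)-G,v=.1,until_force=12)
    except MotionError as e: print(th,e);break
    st("%.2f %s"%(th,h))
    if h: break
snap("c")
E
python3 - <<'E'
import cv2
for k in "c":
    t=cv2.imread(f"pics/top_{k}.png");s=cv2.imread(f"pics/scene_{k}.png")
    cv2.imwrite(f"pics/z_{k}.png",cv2.hconcat([cv2.resize(t[120:320,260:440],(400,444)),cv2.resize(s[170:320,110:245],(400,444))]))
E
```

```text
grip t 5.56 tcp [ 0.6025 -0.2106  0.0833] F [-0.6837  0.8988  0.8117] M [ 0.1593  0.0708 -0.0193] w 0.383
0.25 False t 5.92 tcp [ 0.5999 -0.2106  0.1043] F [-0.4511 -0.698   0.8905] M [ 0.1187  0.1377 -0.055 ] w 0.3826
0.49 False t 6.27 tcp [ 0.5925 -0.2102  0.1225] F [-0.5006  0.5698  1.1001] M [ 0.0722  0.0877 -0.0587] w 0.3807
0.74 False t 6.62 tcp [ 0.5808 -0.2096  0.1385] F [0.328  0.8838 1.2036] M [ 0.1703  0.1256 -0.0574] w 0.3855
0.98 False t 6.97 tcp [ 0.5657 -0.2087  0.1515] F [0.6589 2.305  3.1171] M [ 0.3737  0.0834 -0.1078] w 0.3833
1.23 False t 7.32 tcp [ 0.5478 -0.2078  0.1605] F [0.2416 1.864  3.1595] M [0.4492 0.0945 0.0089] w 0.386
1.47 False t 7.67 tcp [ 0.5282 -0.2068  0.1649] F [-0.3914  1.4481  6.3738] M [ 0.6228  0.1769 -0.049 ] w 0.3801
1.72 False t 8.02 tcp [ 0.5076 -0.2056  0.1643] F [-1.7848  3.6022  8.5007] M [ 0.6585  0.4331 -0.0044] w 0.3824
1.96 False t 8.37 tcp [ 0.4877 -0.2045  0.1586] F [-4.9609  3.4342  7.9738] M [0.6823 0.8673 0.0205] w 0.3871
2.21 True t 8.57 tcp [ 0.4779 -0.2036  0.1536] F [-3.5811  1.4544  2.1972] M [0.3503 0.6605 0.0167] w 0.3816
```

View pics/z_c.png

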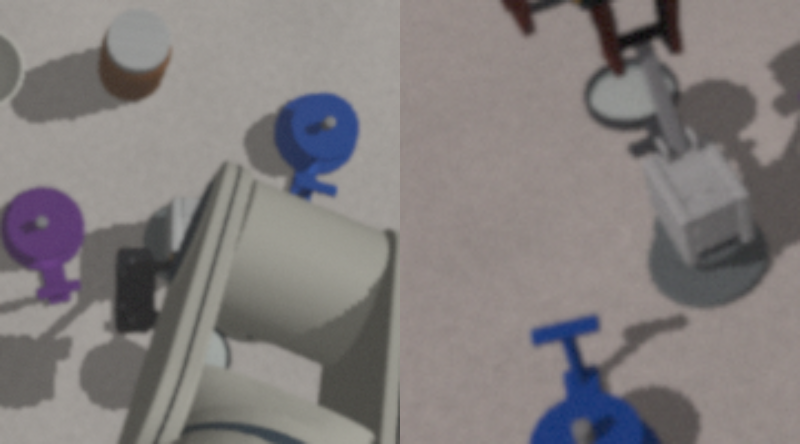

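```bash
python3 - <<'E'
from rob import *
command_gripper(.6); st("open")
p=np.array(get_tcp_pos()); movel(p+[0,0,.05],v=.2); command_gripper(0)
off=.003*CX+np.array([0,0,.007])
movel(bar(2.0)+off+[0,0,.012],v=.15,until_force=5); st("over")
for th in (2.2,2.35,2.5,2.6,2.7):
    h=movel(bar(th)+off,v=.08,until_force=6); st("%.2f %s"%(th,h))
    if h: break
p=np.array(get_tcp_pos()); movel(p+[0,0,.06],v=.2)
movel(np.r_[.60,-.05,.25],v=.3)
move_pose([.35,.45,.3],quat(CY,1)); st()
snap("d")
E
python3 - <<'E'
import cv2
for k in "d":
    t=cv2.imread(f"pics/top_{k}.png");s=cv2.imread(f"pics/scene_{k}.png")
    cv2.imwrite(f"pics/z_{k}.png",cv2.hconcat([cv2.resize(t[180:310,310:400],None,fx=4.4,fy=4.4,interpolation=cv2.INTER_CUBIC),cv2.resize(s[180:310,150:240],None,fx=4.4,fy=4.4,interpolation=cv2.INTER_CUBIC)]))
E
```

```text
open t 9.19 tcp [ 0.4808 -0.2041  0.1551] F [-0.106  -0.0814 -0.9943] M [-0.0637  0.2144 -0.0266] w 0.6044
over t 10.75 tcp [ 0.4891 -0.2047  0.1951] F [ 0.0092 -0.4829 -0.15  ] M [0.0097 0.1217 0.046 ] w 0.0049
2.20 False t 11.21 tcp [ 0.4749 -0.2042  0.1752] F [ 0.419  -0.7937  0.6491] M [-0.0264  0.1265  0.0268] w 0.0088
2.35 False t 11.51 tcp [ 0.4652 -0.2036  0.167 ] F [-0.039  -0.1757 -0.3708] M [-0.0092  0.1837 -0.0426] w 0.0066
2.50 False t 11.81 tcp [ 0.4573 -0.2032  0.1578] F [-0.5607  0.1524 -0.0806] M [-0.0222  0.1742 -0.0133] w 0.0028
2.60 False t 12.06 tcp [ 0.453  -0.203   0.1511] F [ 0.2236  0.1575 -0.5221] M [ 0.0301  0.1514 -0.0144] w 0.0072
2.70 False t 12.31 tcp [ 0.451  -0.2039  0.1459] F [-0.3503  0.0403 15.4983] M [-0.0262  0.335   0.0349] w 0.0055
 t 15.67 tcp [0.3507 0.4494 0.2999] F [ 0.2472 -0.131  -0.0195] M [-0.0334  0.1621  0.006 ] w 0.0054
```

View pics/z_d.png

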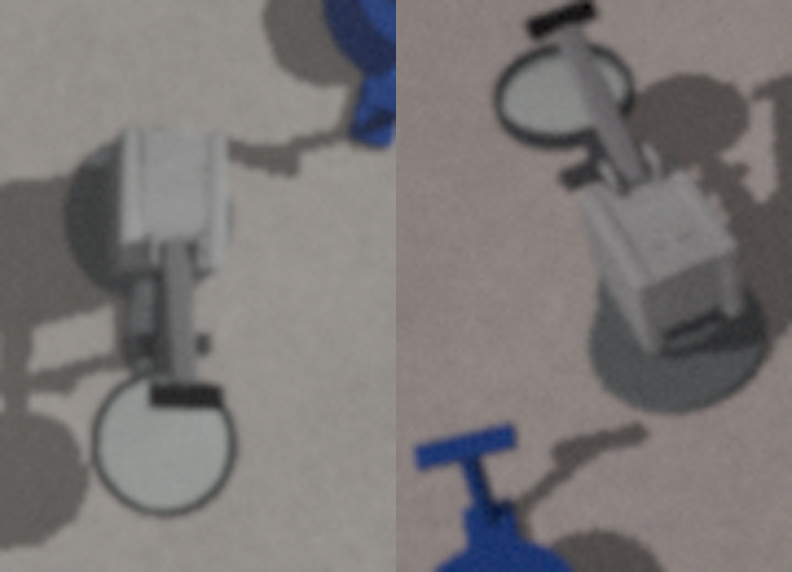

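View pics/top_d.png

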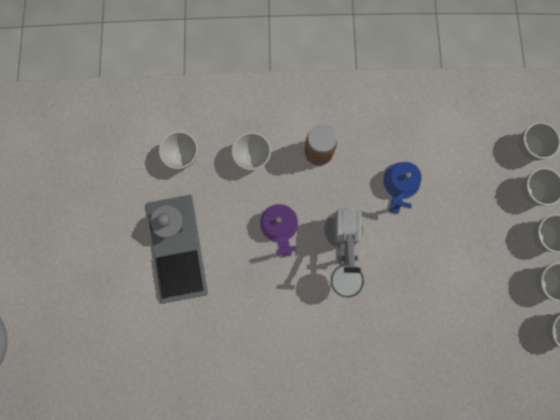

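```bash
python3 - <<'E'
from rob import *
c=CC+[-.0018,.0004,0]-G
command_gripper(1.0)
q=quat(CY,1)
move_pose(np.r_[c[:2],.24],q); st("above")
print(movel(c+[0,0,.01],v=.15,until_force=5)); print(movel(c,v=.06,until_force=5)); st("down")
command_gripper(.45); st("grip")
print(movel(c+[0,0,.012],v=.05,until_force=25)); st("up12"); snap("e0")
movel(c+[0,0,.10],v=.12); wait(.3); st("up"); snap("e")
E
python3 - <<'E'
import cv2
for k in ["e0","e"]:
    t=cv2.imread(f"pics/top_{k}.png");s=cv2.imread(f"pics/scene_{k}.png")
    cv2.imwrite(f"pics/z_{k}.png",cv2.hconcat([cv2.resize(t[120:320,260:440],(400,444)),cv2.resize(s[130:280,120:255],(400,444))]))
E
```

```text
above t 19.58 tcp [ 0.5448 -0.2066  0.2401] F [-0.3469 -0.2755 -0.7427] M [-0.0021  0.1152  0.0231] w 1.002
False
False
down t 21.21 tcp [ 0.5442 -0.2073  0.0557] F [ 0.3266 -0.4546 -0.5977] M [0.0166 0.2054 0.0312] w 1.0018
grip t 21.86 tcp [ 0.5446 -0.2074  0.0561] F [ 0.103  -0.3042  0.2678] M [ 0.0185  0.133  -0.0039] w 0.5894
False
up12 t 22.25 tcp [ 0.5444 -0.2073  0.0681] F [ 0.1834  0.309  -7.6163] M [0.0089 0.0886 0.0019] w 0.5926
up t 23.53 tcp [ 0.5442 -0.2073  0.1553] F [ 0.1892 -0.7647 -7.6057] M [-0.0261  0.0232  0.0289] w 0.5879
```

View pics/z_e.png

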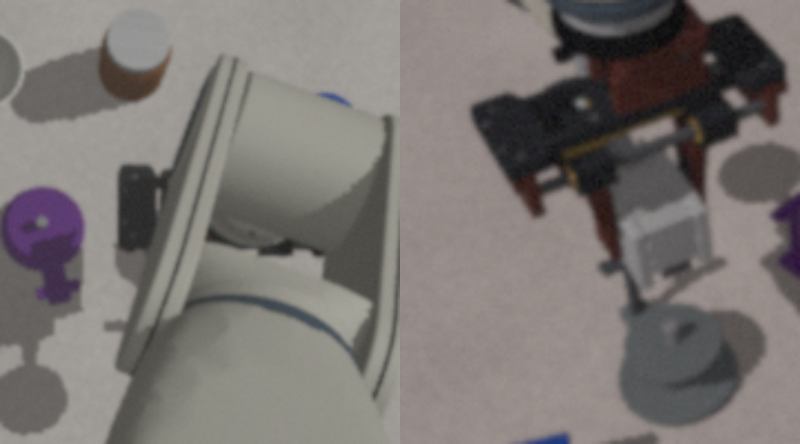

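View pics/z_e0.png

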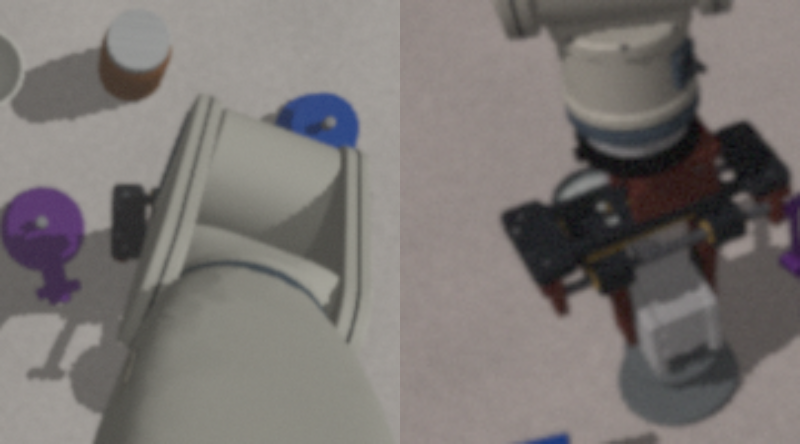

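```bash
python3 - <<'E'
from rob import *
q=quat(SY,1)
p=np.array(get_tcp_pos()); movel([p[0],p[1],.21],v=.2)
move_pose([.5692,.193,.20],q); 
movel([.5692,.193,.125],v=.12);wait(.3); st("over ball"); snap("f")
E
python3 - <<'E'
import cv2
for k in ["f"]:
    t=cv2.imread(f"pics/top_{k}.png");s=cv2.imread(f"pics/scene_{k}.png")
    cv2.imwrite(f"pics/z_{k}.png",cv2.hconcat([cv2.resize(t[140:320,100:262],(400,444)),cv2.resize(s[90:230,275:401],(400,444))]))
E
```

```text
over ball t 26.61 tcp [0.5696 0.1931 0.1257] F [-0.0929  0.2469 -7.941 ] M [0.0492 0.0595 0.0093] w 0.5924
```

View pics/z_f.png

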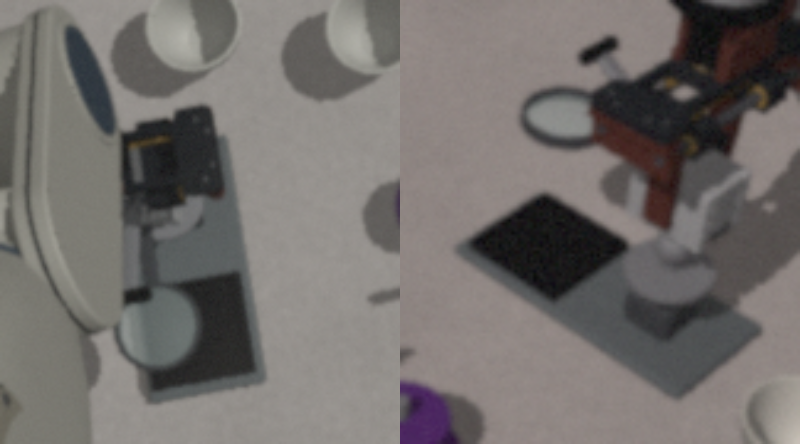

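```bash
python3 - <<'E'
import cv2
t=cv2.imread("pics/top_f.png")
cv2.imwrite("pics/z_f2.png",cv2.resize(t[240:310,140:210],None,fx=8,fy=8,interpolation=cv2.INTER_CUBIC))
s=cv2.imread("pics/scene_f.png")
cv2.imwrite("pics/z_f3.png",cv2.resize(s[100:150,305:375],None,fx=8,fy=8,interpolation=cv2.INTER_CUBIC))
from rob import *
for uv in [(164.0,272.0)]: print(plane("top",[uv],.1447))
E
```

```text
[[0.4552 0.1724 0.1447]]
```

View pics/z_f2.png

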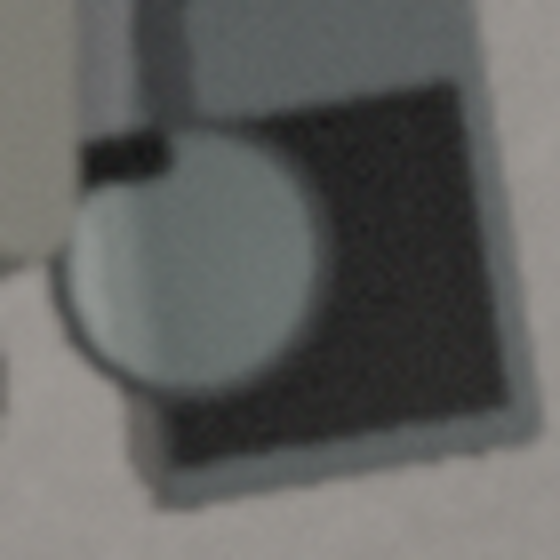

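View pics/z_f3.png

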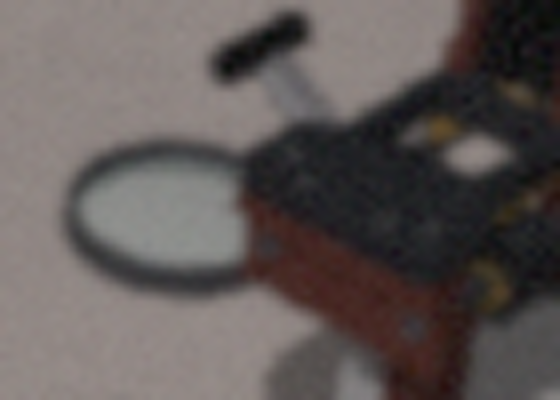

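```bash
python3 - <<'E'
from rob import *
x=np.array([.568,.193])
movel(np.r_[x,.118],v=.08); wait(.2); st("start")
h=movel(np.r_[x,.062],v=.03,until_force=4); st(h); wait(.2); st("settled")
E
```

```text
start t 27.16 tcp [0.5681 0.193  0.118 ] F [-0.9021  0.1244 -7.5945] M [-0.0089  0.0749 -0.0474] w 0.593
True t 28.45 tcp [0.5679 0.193  0.0755] F [0.5373 1.4351 4.7371] M [0.0677 0.0003 0.0284] w 0.5892
settled t 28.65 tcp [0.5679 0.193  0.0755] F [0.8697 0.3329 6.0287] M [ 0.0515  0.024  -0.0397] w 0.5885
```

```bash
python3 - <<'E'
from rob import *
snap("g")
t=cv2.imread("pics/top_g.png");s=cv2.imread("pics/scene_g.png")
cv2.imwrite(f"pics/z_g.png",cv2.hconcat([cv2.resize(t[180:310,130:220],None,fx=4.4,fy=4.4,interpolation=cv2.INTER_CUBIC),cv2.resize(s[110:220,285:375],(396,572),interpolation=cv2.INTER_CUBIC)]))
E
```

```text
(no output)
```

View pics/z_g.png

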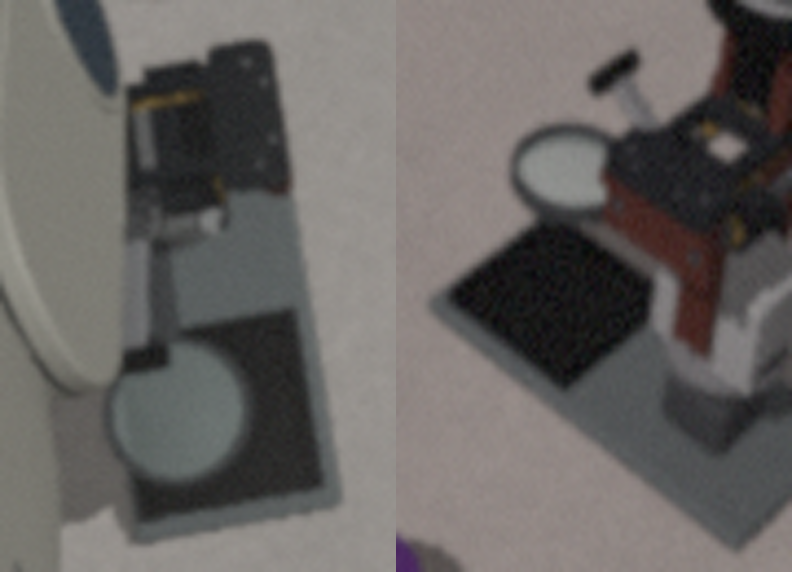

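```bash
python3 - <<'E'
from rob import *
command_gripper(1.0); st("released")
p=np.array(get_tcp_pos()); movel([p[0],p[1],.10],v=.1,until_force=5); st()
movel([p[0],p[1],.235],v=.2); command_gripper(0); st("up")
SX=np.array([np.cos(SY),np.sin(SY),0])
a=np.r_[p[:2],.235]-.128*SX
movel(a,v=.25)
snap("h")
t=cv2.imread("pics/top_h.png");s=cv2.imread("pics/scene_h.png")
cv2.imwrite(f"pics/z_h.png",cv2.hconcat([cv2.resize(t[180:310,130:220],None,fx=4.4,fy=4.4,interpolation=cv2.INTER_CUBIC),cv2.resize(s[110:220,285:375],(396,572),interpolation=cv2.INTER_CUBIC)]))
st()
E
```

```text
released t 29.48 tcp [0.5661 0.1924 0.0739] F [ 0.7878  0.692  -0.489 ] M [ 0.0381  0.1252 -0.0454] w 1.0033
 t 29.88 tcp [0.5665 0.1925 0.1007] F [-0.6344 -0.0874  0.7192] M [-0.0477  0.1372 -0.0022] w 1.0006
up t 32.05 tcp [0.5661 0.1924 0.235 ] F [-0.141   0.6784  0.2406] M [-0.042   0.1467 -0.0179] w 0.0066
 t 32.81 tcp [0.4415 0.1724 0.2354] F [ 0.6037 -0.2764 -0.4727] M [-0.0288  0.1182 -0.0237] w 0.007
```

View pics/z_h.png

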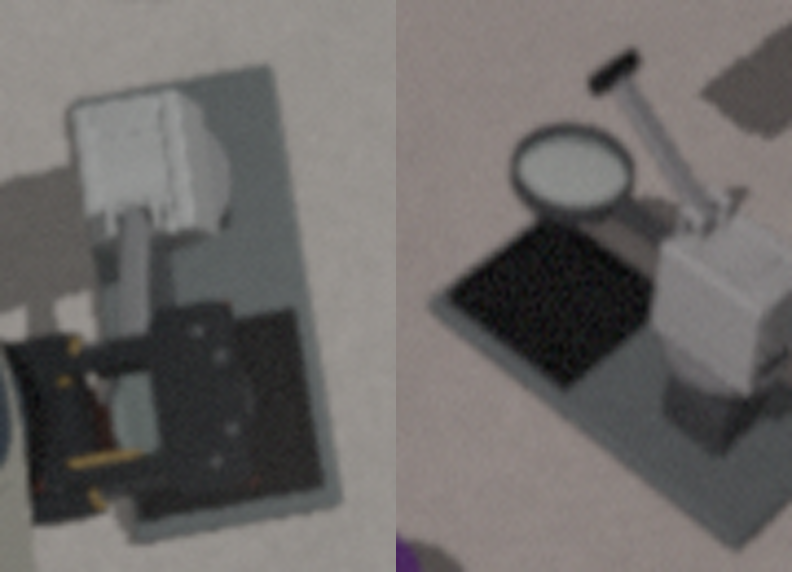

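```bash
cat >> rob.py <<'E'
SX=np.array([np.cos(SY),np.sin(SY),0]); SC=np.array([.5685,.193,.0945])
def sbar(th): return SC-.026*SX+np.array([0,0,.027])+.082*(np.cos(th)*SX+np.array([0,0,np.sin(th)]))
E
python3 - <<'E'
from rob import *
Z=np.array([0,0,1.])
s0=sbar(2.6)-.032*SX-.010*Z
movel(np.r_[s0[:2],.235],v=.2)
print(movel(s0,v=.15,until_force=4)); st("behind")
for th in np.arange(2.55,.84,-.17):
    d=-.008 if th>1.6 else -.002
    h=movel(sbar(th)-.015*SX+d*Z,v=.1,until_force=10); st("%.2f %s"%(th,h))
    if h: break
snap("i")
t=cv2.imread("pics/top_i.png");s=cv2.imread("pics/scene_i.png")
cv2.imwrite(f"pics/z_i.png",cv2.hconcat([cv2.resize(t[180:310,130:220],None,fx=4.4,fy=4.4,interpolation=cv2.INTER_CUBIC),cv2.resize(s[80:210,305:395],None,fx=4.4,fy=4.4,interpolation=cv2.INTER_CUBIC)]))
E
```

```text
False
behind t 33.75 tcp [0.4423 0.1726 0.1542] F [-0.1664  0.4168  0.3109] M [-0.      0.0826 -0.0211] w 0.0051
2.55 False t 34.1 tcp [0.4615 0.1757 0.1599] F [-0.1291  0.0153 -0.9429] M [-0.0009  0.2107  0.0658] w 0.0064
2.38 False t 34.39 tcp [0.4699 0.1771 0.1705] F [ 0.2563 -0.8859  0.1304] M [-0.0105  0.1515  0.0155] w 0.0068
2.21 False t 34.68 tcp [0.4802 0.1788 0.1795] F [ 0.0457 -0.0637 -0.5158] M [-0.0448  0.1953 -0.0054] w 0.0031
2.04 False t 34.98 tcp [0.4917 0.1806 0.1866] F [ 0.3176 -0.7089  0.2328] M [-0.0139  0.1431 -0.0116] w 0.0045
1.87 False t 35.27 tcp [0.5043 0.1826 0.1918] F [ 0.0583 -0.6621  0.3208] M [ 0.0228  0.1494 -0.0197] w 0.0059
1.70 False t 35.56 tcp [0.5176 0.1848 0.1947] F [ 0.5908 -1.5869  0.1543] M [0.0088 0.1578 0.02  ] w 0.0053
1.53 False t 35.86 tcp [0.5314 0.187  0.2014] F [ 0.2212 -0.1836 -0.0401] M [-0.0156  0.0985  0.0236] w 0.0016
1.36 False t 36.15 tcp [0.5449 0.1892 0.1994] F [-0.2439 -0.7952  0.3925] M [-0.0382  0.1242  0.0482] w 0.0015
1.19 False t 36.44 tcp [0.5581 0.1913 0.1954] F [ 0.8795  0.3863 -0.1544] M [0.0242 0.1615 0.0581] w 0.0019
1.02 False t 36.73 tcp [0.5705 0.1933 0.189 ] F [-0.1511 -0.1695  0.9678] M [0.0002 0.1379 0.0122] w 0.0034
0.85 False t 37.02 tcp [0.5814 0.1951 0.1807] F [ 0.3378  0.411  -0.4317] M [0.084  0.1389 0.0087] w 0.0073
```

View pics/z_i.png

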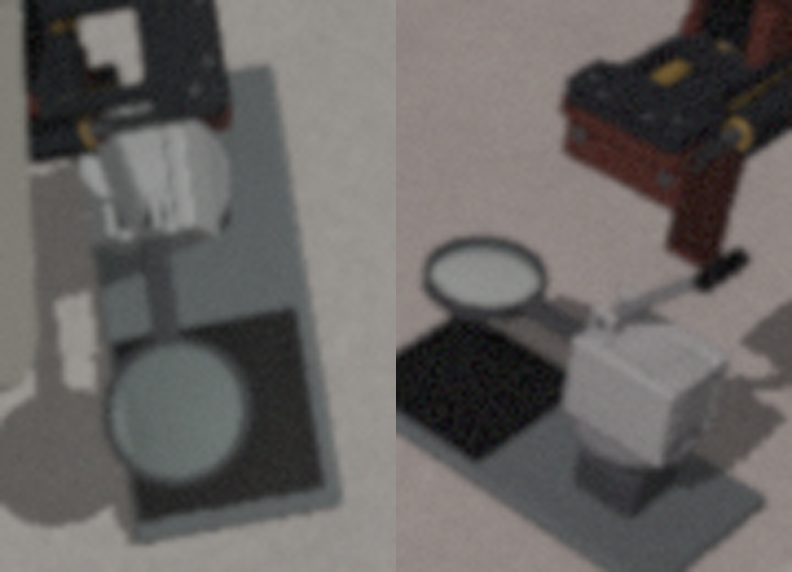

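```bash
python3 - <<'E'
from rob import *
Z=np.array([0,0,1.])
p=np.array(get_tcp_pos()); movel(p+.02*Z,v=.15)
movel(sbar(.8)+.02*Z,v=.15,until_force=5); st("over")
for th in np.arange(.7,.04,-.1):
    h=movel(sbar(th)+.006*Z+.002*SX,v=.06,until_force=15); st("%.2f %s"%(th,h))
    if h: break
else:
    h=movel(sbar(0)-.002*Z+.0*SX,v=.02,until_force=14); st("final %s"%h)
    wait(.3); st("hold")
E
```

```text
over t 37.63 tcp [0.6007 0.1982 0.1998] F [-0.5883  0.1937 -0.1167] M [-0.0184  0.1522  0.0591] w 0.0044
0.70 False t 38.13 tcp [0.6062 0.199  0.1795] F [ 1.0157 -0.3722 -0.2043] M [-0.0419  0.1301 -0.006 ] w 0.0045
0.60 False t 38.42 tcp [0.6116 0.2    0.1734] F [-0.0358  0.4299 -0.735 ] M [-0.0352  0.1143 -0.0185] w 0.0057
0.50 False t 38.7 tcp [0.6157 0.2006 0.1663] F [-0.1572  0.9109 -0.152 ] M [0.0051 0.1747 0.0191] w 0.0062
0.40 False t 38.98 tcp [0.6192 0.2012 0.1589] F [ 0.0496 -0.7195  0.286 ] M [-0.0351  0.1803 -0.0301] w 0.0052
0.30 False t 39.27 tcp [0.6219 0.2016 0.1511] F [-0.023   0.0842  0.0921] M [ 0.0266  0.097  -0.0581] w 0.0067
0.20 False t 39.55 tcp [0.6238 0.2019 0.1432] F [ 0.6594 -0.0086  0.2583] M [0.0683 0.0656 0.0263] w 0.0031
0.10 False t 39.83 tcp [0.625  0.2021 0.1351] F [0.3699 0.5018 0.2542] M [0.0157 0.1202 0.0057] w 0.0089
final True t 40.46 tcp [0.6263 0.2025 0.1254] F [-1.0069 -1.4396  9.4866] M [-0.207   0.2681 -0.0219] w 0.0011
hold t 40.76 tcp [0.6265 0.2025 0.1258] F [-0.4351 -0.4054  8.9487] M [-0.138   0.2482 -0.0256] w 0.0066
```

```bash
python3 - <<'E'
from rob import *
p=np.array(get_tcp_pos()); movel(p+[0,0,.10],v=.15)
move_pose([.35,.45,.3],quat(SY,1)); st()
snap("j")
t=cv2.imread("pics/top_j.png");s=cv2.imread("pics/scene_j.png")
cv2.imwrite(f"pics/z_j.png",cv2.hconcat([cv2.resize(t[180:310,130:220],None,fx=4.4,fy=4.4,interpolation=cv2.INTER_CUBIC),cv2.resize(s[100:230,305:395],None,fx=4.4,fy=4.4,interpolation=cv2.INTER_CUBIC)]))
E
```

```text
t 42.99 tcp [0.3507 0.4495 0.2996] F [ 0.066   0.0944 -1.0896] M [-0.0098  0.1815  0.0257] w 0.0069
```

View pics/z_j.png

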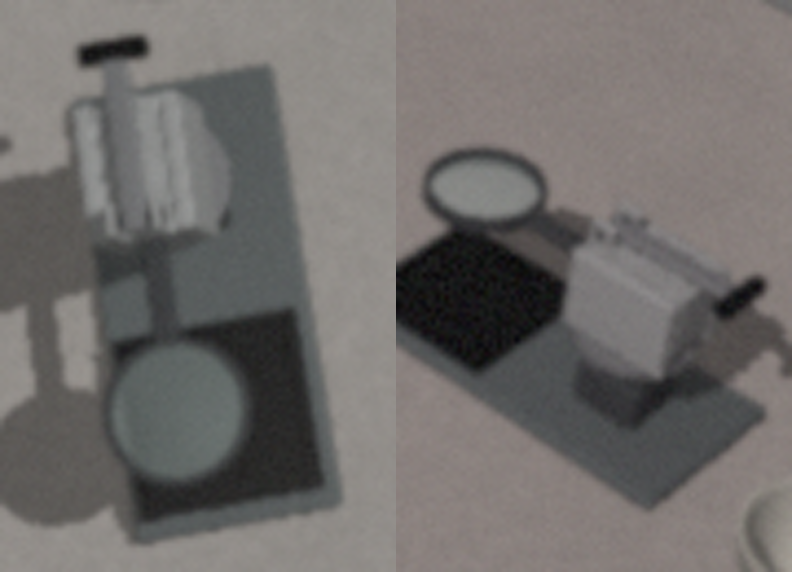

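View pics/scene_j.png

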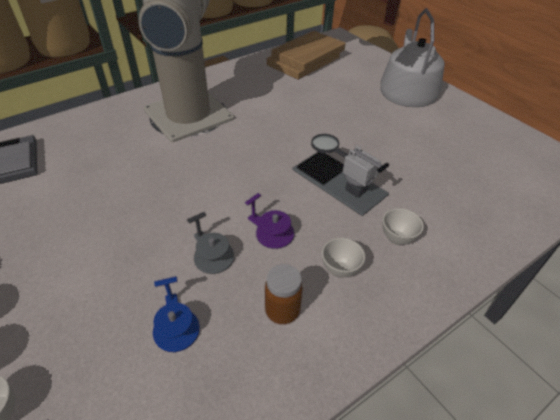

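```bash
python3 - <<'E'
from rob import *
t=cv2.imread("pics/top_j.png").astype(int);s=cv2.imread("pics/scene_j.png").astype(int)
a=cv2.minAreaRect(blob(t.max(2)<65,(143,185,170,198)));b=cv2.minAreaRect(blob(s.max(2)<45,(374,160,395,175)));print(a,b)
P,e=tri(a[0],b[0]);print("bar",P,e)
L=plane("top",[(178/4.4-.39+130,411/4.4-.39+180)],.0945)[0];print("lens",L)
B=plane("top",[a[0]],.1215)[0];d=B-L;print("bar-lens",np.linalg.norm(d[:2]),np.degrees(np.arctan2(d[1],d[0])),"lens vs tray(.4531,.1744)",L[:2]-[.4531,.1744])
E
```

```text
((155.0159912109375, 191.08798217773438), (3.9354801177978516, 14.48972225189209), 79.69515228271484) ((382.25006103515625, 167.25001525878906), (3.535533905029297, 11.31370735168457), 45.0)
bar [0.6251 0.1993 0.1245] 3.628810546608079e-05
lens [0.4537 0.1733 0.0945]
bar-lens 0.17415345684354847 8.865980410906804 lens vs tray(.4531,.1744) [ 0.0006 -0.0011]
```

```bash
python3 -c "
from station import *
print(job_done(),get_time())"
```

```text
the job is handed in; nothing more can be done
the job is handed in; nothing more can be done
```

The magnifier is on the stand with its lens over the sample tray and the handle pressed down. I handed the job in about 43 s into the 72 s allowed.

**What I did:**
- **Handle up:** I swung the handle up by the ends of its bar. That stopped at about 2.1 rad on a 12 N force limit, so I pushed it the rest of the way back with closed fingers. The last push reached about 15 N, which I took as the 2.6 rad stop.
- **Lowering:** I gripped the block by its flat sides and lowered it onto the ball. It met a firm stop with the underside at about 64.5 mm. I had expected the collar at about 64 mm from the pictures. The push was about 13 N, below the stem's 38 N slip.
- **Locking:** I let go, swung the handle over and pressed it down until it stopped, at about 10–15 N.

**Last checks:**
- **Lens:** it sits within about 1.5 mm of the tray's centre. The bar-to-lens distance is 174 mm, as it should be with the handle fully down.
- **Handle:** the bar reads 124.5 mm high against 121.5 mm expected. The cameras read the same 3 mm high with the handle down at the start, so I take it as fully down.
- **Surroundings:** the bowls, jar and look-alikes look unmoved in the last picture.

**What disagreed or was not checked:**
- The two cameras differed by about 3 mm, so I relied on the firm stop for the final height.
- The arm sprang about 2 mm sideways when I released the block, but the final lens position was not affected.
- I did not tug on the coupler to test the lock.

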